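# Open the push-and-turn cleaner bottle at the cash desk

### The arm

A 7-joint arm with a two-finger parallel gripper is mounted at the origin on the work surface. World frame = base frame: x ahead of the robot, y to its left, z up, the work surface at z = 0. Lengths are in m, angles in rad, forces in N, time in s.
With the tool pointing down it reaches from about 0.4 to 0.85 m from the base axis. Payload 10.4 kg.
Tool frame: the origin (TCP) lies midway between the tips of the shut fingers; the grasp point (between the pads) lies 19 mm behind it; z points along the fingers, y is the line along which they close (so a half turn about z gives the same grasp; the last joint's range is limited). The gripper opens to 85 mm and grips with 20 to 120 N. Pads are 22 mm wide; open, the fingers measure 114 mm over their backs; the gripper's body (76 mm by 85 mm) begins 54 mm behind the grasp point. The pads swing forward as they close: fully open they stand 13 mm farther back than shut.
Start: joints at [1.144, 0.332, -0.065, 1.46, 0.022, 1.35, -0.088], TCP at [0.246, -0.575, 0.231] pointing down, gripper open.
Joint ranges: [-2.6, 2.6], [-0.5, 2.12], [-1.47, 1.34], [0.16, 2.42], [-1.27, 4.41], [0.06, 2.06], [-2.6, 2.6]. Speed limits (rad/s): [2.22, 2.22, 2.79, 2.79, 3.14, 3.14, 3.14].

### API

Orientations are given as a unit quaternion [x, y, z, w].
In Python, from workcell import get_obs, camera, camera_params, hand_in gives the robot as it stands.
- The arm moves only by the tool carry_out, never from a script. Its argument "commands" is a list that holds one entry, the list of rows, each a list of 6 numbers: the shift along the tool's x, y, z in units of 40 mm (1.0 is 40 mm), then the turn, a rotation vector about the tool's x, y, z in units of 6 degrees (1.0 is 6 degrees). In form: [[[x, y, z, ax, ay, az], ...]]. A call has 1 to 20 rows; each row shifts and turns the commanded pose from where the row before left it, along the tool's axes as they then stand; what a row does not reach is not made up. A row lasts 1/12 s, in which the tool goes at most 41.7 mm and 7.16 degrees, less where a joint would pass 70% of its speed; a pose out of reach is approached as far as the arm can. A call is refused whole if a number of a shift passes 1 or a number of a turn 1, either way. A call with a gripper value outside its range is refused whole. "hand" is the closure, from -1 (fully open) to 1 (shut), set as the call begins (left out, the last holds). The fingers move at their own pace and stop on an object; "force" is the grip in N (left out, the last holds). Time passes only in rows, so rows that do not move let the fingers close. It gives the time, the measured TCP pose, the force, the opening and the grip force at its end, in the units of the state.
- get_obs(): the state, without advancing time (a new reading comes with each control period).
- camera(name): name is "side" or "top" or "wrist"; returns the picture (420x560x3 uint8, red, green, blue); there is no depth.
- camera_params(name): a dict with "mtx" (3x3 intrinsics, pixels), "R" (3x3) and "t" (3): a world point X has camera coordinates R X + t. Camera axes: x right, y down, z forward; pixel columns grow to the right and rows downward; lengths in m; the calibration is good to about 2 mm. A picture is of the moment at which its call begins: read the wrist's pose just before it. camera_params takes no time and is no camera call; for the wrist camera it gives the pose at the moment of the call.
- hand_in(): hands the job in; it is judged then, once.
The state is a dict: "clock": time; "joint_pos": joint angles; "joint_velocities": joint speeds; "tau": joint torques, N m; "position": TCP position; "ee_rot": TCP orientation; "ft_force": force on the tool from outside, world axes, zero at the start; "torque": the same for the moment, N m; "grip_width": opening from 0.0 (shut) to 1.0 (fully open); "grasp_force": force on a finger pad.
Only numpy, scipy, OpenCV 4.12 (cv2) and the standard library are available. Lean on these libraries where they do the work, as an engineer would, in place of code of your own. Each camera call takes 0.05 s, during which the arm holds its last target. There are 200 camera calls.

### The job

Open the screen-cleaner bottle that stands in its holder on the cash desk: pull off the measuring cup that is snapped over its cap and stand the cup mouth down on the rubber coin mat, then press the safety cap down, twist it anticlockwise until it comes free, and lift it straight up. Finish while holding the cap still and level about 8 cm straight above the open neck; do not put it down or let go. Leave the other things on the desk where they are.

Things in the scene. Friction and masses are not known exactly. Their poses are not given: they have to be found in the camera images.
- bottle: white bottle, 68 mm across, in a dark steel holder (foot 110 mm across; sleeve 76 mm across, 49 mm high) screwed to the desk: neither lifts nor turns. Origin on the desk on the bottle's axis, z up. Above it: flat shoulder at 104 mm, collar 39 mm across up to 116 mm with spring catches reaching 50 mm across at 111 mm, open neck's mouth at 143 mm. The cap covers the neck, the cup covers the cap.
- cup_center (a point): grey measuring cup, a cylinder 56 mm across, 62 mm tall, closed on top, open below, about 35 g; point: its centre, 31 mm above its rim; z to its closed end. At first it is snapped mouth down over the cap, rim on the bottle's shoulder: a straight pull up of roughly 8 to 15 N pops it off within 5 mm; then it is loose, and clear of the cap once raised 60 mm.
- cap_center (a point): white ribbed round safety cap, 42 mm across, 32 mm tall, about 30 g; point: its centre, 16 mm above its lower rim, 142 mm above the desk when closed; z up. Press it straight down 5 to 7.5 mm and, while down, turn it anticlockwise seen from above 60 to 70 degrees to a stop; then it rises by itself and lifts straight off. Grip it at any angle about its axis, on its upper half (clear of the collar).
- spring (a joint): spring plate under the cap, m: 0 with the cap closed and locked, positive when pressed down (past 0.005 the cap can turn; hard stop at 0.0075), -0.004 when the cap is off. Pressing takes about 8 N to start, 14 N at the bottom. Unpressed, the cap turns only a few degrees.
- mat: dark grey rubber coin mat with a thin lighter border line, 160 by 160 mm, 6 mm thick, fixed to the desk; origin at the centre of its underside on the desk, x and y along its sides. A pile of coins stands on it near its +x +y corner.
- sanitizer_mid (a point): bystander: clear bottle with a cap, 54 mm across, 120 mm tall, no holder; point at its axis, half-way up
- phone_mid (a point): bystander: black phone lying flat, 150 by 74 by 9 mm, long side along its x; point at its centre
- mouse_mid (a point): bystander: black computer mouse, 100 mm along its x, 58 mm wide, 33 mm high; point at its centre, 15 mm up
- pen_pot_mid (a point): bystander: dark metal pen pot with pens, 68 mm across, 95 mm tall, pens to 145 mm; point on its axis 48 mm up
- stapler_mid (a point): bystander: black stapler, 130 mm long along its y, 36 mm wide, about 55 mm high; point at its middle 25 mm up
- coins_mid (a point): bystander: pile of coins on the mat's corner, 25 mm across, 24 mm tall; point at its centre
Not all that is in view belongs to the job. There is more than one size of the part that bears cup_center; the job needs the smallest.

How it is judged:
By the outcome, as a careful person would: the job done as asked, in the order asked, and still so for the second after the job is handed in, while the arm keeps its last pose, push and grip.
It also fails if it takes over 56 s, if anything falls off the work surface, if the arm or the gripper's body presses on something with over 40 N, if the wrist force passes 120 N, or if a joint passes its speed limit or range.

## Working session

There is one attempt and no reset: what is moved stays moved. The work goes in short steps, Python scripts to look and compute and a tool call to move; the robot and the scene stay as the last step left them, time stands still between calls to the robot, and variables do not carry over. Pictures are saved under pics/ and viewed, at most 10 in all, crops included, and the job is handed in when it is done.

Besides the shell and the picture viewer there is one more tool, called after ">>>" by a JSON object that holds its "op" and its "data". carry_out: Moves the arm, as the interface text tells. Its arguments: {"type":"object","properties":{"commands":{"type":"array"},"hand":{"type":"number"},"force":{"type":"number"}},"required":["commands"]}

```bash
mkdir -p pics; ls
python3 - <<'E'
from workcell import get_obs,camera,camera_params
import cv2,numpy as np
for n in("side","top"):
    im=camera(n);cv2.imwrite(f"pics/{n}0.png",im[:,:,::-1]);np.save(f"pics/{n}0.npy",im)
    p=camera_params(n);print(n,np.round(p["mtx"],1).tolist(),(-p["R"].T@p["t"]).round(3),p["R"][2].round(2))
o=get_obs();print(o)
E
```

```text
pics
side [[429.3, 0.0, 283.3], [0.0, 429.3, 205.0], [0.0, 0.0, 1.0]] [0.496 0.555 0.783] [ 0.05 -0.65 -0.76]
top [[380.0, 0.0, 277.7], [0.0, 380.0, 208.2], [0.0, 0.0, 1.0]] [ 0.43  -0.041  1.146] [ 0.1  -0.01 -0.99]
{'clock': 0.1, 'joint_pos': array([ 1.1444148 ,  0.33281534, -0.06470934,  1.46088171,  0.02159801,
        1.34990174, -0.08848497]), 'joint_velocities': array([ 0.00059093, -0.00077841, -0.00070052, -0.00031074,  0.00113108,
       -0.00115652, -0.00064437]), 'tau': array([ 3.56207398e-03, -6.26746631e+01,  5.08512743e-02, -3.92427850e+01,
        1.64547062e-02,  6.93441922e-03, -6.57138958e-05]), 'position': array([ 0.24542691, -0.57441728,  0.23057972]), 'ee_rot': array([ 9.79684652e-01,  2.00543144e-01, -1.58334153e-04, -6.35946943e-04]), 'ft_force': array([-0.94537394, -0.08545338,  0.59526034]), 'torque': array([-0.0305244 , -0.00201778, -0.03906922]), 'grasp_force': 0.0, 'grip_width': 0.9994964387827785}
```

View pics/side0.png

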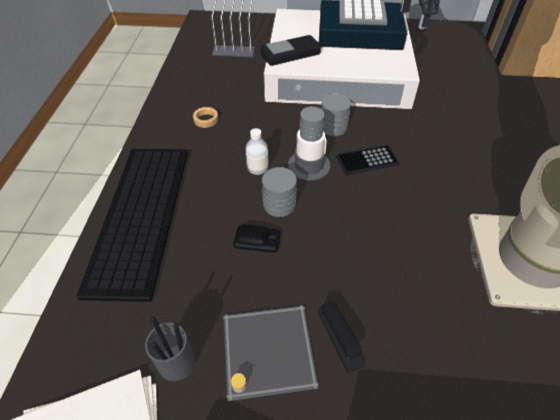

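View pics/top0.png

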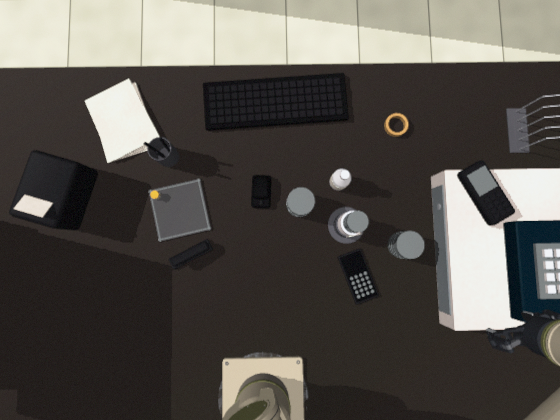

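The bottle with the snapped cup is near side (311,140) and top (352,222). Larger decoy cups stand either side of it on the desk. The mat is at side (270,350) and top (180,209), with coins in its far-left corner. I'll enlarge both areas.

Run:
```python
import cv2,numpy as np
s=cv2.imread("pics/side0.png");t=cv2.imread("pics/top0.png")
f=lambda a,k:cv2.resize(cv2.convertScaleAbs(a,alpha=1.5,beta=20),None,fx=k,fy=k,interpolation=cv2.INTER_CUBIC)
cv2.imwrite("pics/c1.png",np.hstack([f(s[90:190,265:345],5),f(t[190:290,315:395],5)]))
cv2.imwrite("pics/c2.png",np.hstack([f(s[290:410,210:330],3.33),f(t[170:250,140:220],5)]))
```

```text
(no output)
```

View pics/c1.png

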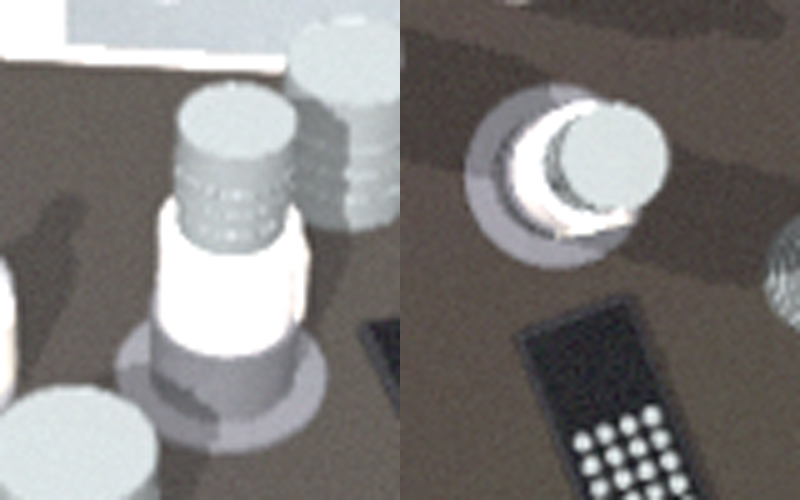

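View pics/c2.png

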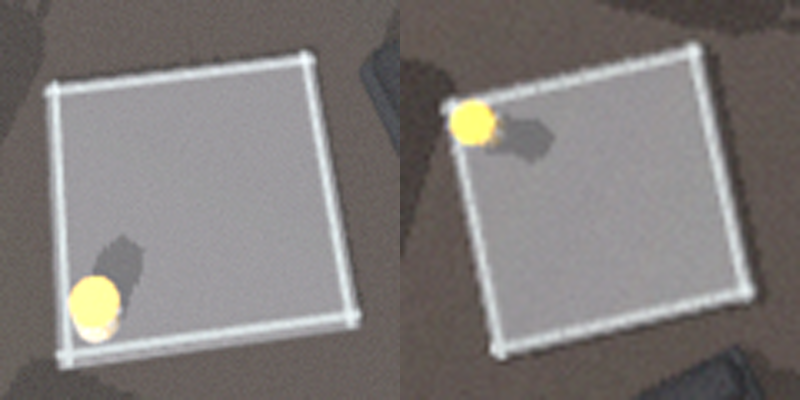

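c1: the cup's top face is centred at side (312.5,114) and top (357.3,221.3). The foot is centred at top (345.6,225). c2: the mat's corners are readable in both views, with coins at the top-left corner in the top view.

```bash
cat > h.py <<'E'
import numpy as np
from workcell import *
def plane(n,uv,z,p=None):
    p=p or camera_params(n); d=p["R"].T@np.linalg.solve(p["mtx"],[uv[0],uv[1],1]); c=-p["R"].T@p["t"]
    return c+d*(z-c[2])/d[2]
def tri(obs):
    A=[];b=[]
    for n,uv in obs:
        p=camera_params(n); P=p["mtx"]@np.c_[p["R"],p["t"]]
        for k in(0,1): r=uv[k]*P[2]-P[k]; A.append(r[:3]); b.append(-r[3])
    return np.linalg.lstsq(np.array(A),np.array(b),rcond=None)[0]
E
python3 - <<'E'
from h import *
print("cup tri",tri([("side",(312.4,114)),("top",(357.2,221.2))]).round(4))
print(plane("side",(312.4,114),.166).round(4),plane("top",(357.2,221.2),.166).round(4),"foot",plane("top",(345.6,225),.003).round(4))
print("topview")
T=np.array([plane("top",(140+(x-400)/5,170+y/5),.006) for x,y in((450,105),(695,50),(748,293),(500,350))])
S=np.array([plane("side",(210+x/3.33,290+y/3.33),.006) for x,y in((67,360),(52,90),(307,60),(352,320))])
print(T.round(3),T.mean(0).round(4));print(S.round(3),S.mean(0).round(4))
print("coins",plane("top",(140+72/5,170+122/5),.03).round(3),"cups",plane("top",(300,202),.08).round(3),plane("top",(410,246),.08).round(3),"sanit",plane("top",(343,175),.12).round(3),plane("top",(167,148),.09))
E
```

```text
cup tri [ 0.4938 -0.2571  0.1635]
[ 0.4937 -0.2538  0.166 ] [ 0.4938 -0.2566  0.166 ] foot [ 0.4935 -0.257   0.003 ]
topview
[[0.606 0.331 0.006]
 [0.637 0.184 0.006]
 [0.489 0.152 0.006]
 [0.458 0.299 0.006]] [0.5475 0.2415 0.006 ]
[[0.605 0.335 0.006]
 [0.638 0.187 0.006]
 [0.49  0.156 0.006]
 [0.459 0.303 0.006]] [0.5478 0.2452 0.006 ]
coins [0.592 0.31  0.03 ] cups [ 0.556 -0.116  0.08 ] [ 0.428 -0.421  0.08 ] sanit [ 0.624 -0.233  0.12 ] [0.71513008 0.25809387 0.09      ]
```

>>> {"op": "carry_out", "data": {"commands": [[[0,0,-0.5,0,0,0],[0.3,-0.2,-0.5,0,0,0],[0.7,-0.4,0,0,0,0],[0.7,-0.4,0,0,0,0],[0.7,-0.4,0,0,0,0],[0.7,-0.4,0,0,0,0],[0.7,-0.4,0,0,0,0],[0.7,-0.4,0,0,0,0],[0.7,-0.4,0,0,0,0],[0.7,-0.4,0,0,0,0],[0.7,-0.4,0,0,0,0],[0.7,-0.4,0,0,0,0],[0.7,-0.4,0,0,0,0],[0.5,-0.2,0,0,0,0],[0.3,-0.1,0,0,0,0],[0,0,0,0,0,0],[0,0,0,0,0,0]]], "hand": -1, "force": 60}}

```text
clock: 1.52
position: [0.492, -0.2567, 0.2709]
ee_rot: [0.98, 0.201, -0.0, -0.0]
ft_force: [-1.1, 0.3, 0.6]
grip_width: 1.0
grasp_force: 0.0
```

```bash
cat > look.py <<'E'
import sys,cv2
from h import *
p=camera_params("wrist");im=camera("wrist");cv2.imwrite(f"pics/{sys.argv[1]}.png",im[:,:,::-1])
o=get_obs();print(o["clock"],o["position"].round(4),o["ee_rot"].round(4),o["joint_pos"].round(3))
np.savez(f"pics/{sys.argv[1]}.npz",**p)
P=lambda X:(lambda c:(p["mtx"]@c/c[2])[:2].round(1))(p["R"]@np.array(X)+p["t"])
print("pred cup top",P([.4937,-.2565,.166]),"cam",(-p["R"].T@p["t"]).round(3))
E
python3 look.py w1
```

```text
1.5667 [ 0.4914 -0.2576  0.271 ] [ 9.798e-01  1.998e-01 -5.000e-04  1.000e-04] [ 0.699  0.179 -0.341  1.574  0.061  1.399 -0.815]
pred cup top [276.8 209.2] cam [ 0.565 -0.226  0.414]
```

View pics/w1.png

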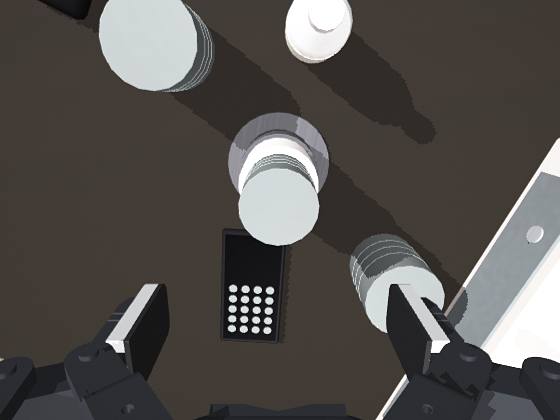

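The wrist view shows the cup's top disc centred at about (278.8,206), slightly off the prediction of (276.8,209.2). The gripper lines up with it, and both larger cups and the sanitizer are clear.

Run:
```python
from h import *
p=dict(np.load("pics/w1.npz"))
print(plane("",(278.8,206),.166,p), plane("",(278.5,161),.0025,p))
from scipy.spatial.transform import Rotation as R
o=get_obs();r=R.from_quat(o["ee_rot"]).as_matrix()
print(o["position"],r.T@(np.array([.494,-.2565,.122])-o["position"])/.04, r[:,2])
```

```text
[ 0.49634594 -0.25687754  0.166     ] [ 0.49780454 -0.25645085  0.0025    ]
[ 0.49141856 -0.25760842  0.2710258 ] [ 7.37418501e-02 -3.28524423e-04  3.72557730e+00] [-8.56216128e-04 -3.92969219e-04 -9.99999556e-01]
```

>>> {"op": "carry_out", "data": {"commands": [[[0.09,0.01,0.4,0,0,0],[0,0,0.6,0,0,0],[0,0,0.6,0,0,0],[0,0,0.6,0,0,0],[0,0,0.6,0,0,0],[0,0,0.5,0,0,0],[0,0,0.3,0,0,0],[0,0,0.1,0,0,0],[0,0,0,0,0,0],[0,0,0,0,0,0]]]}}

```text
clock: 2.4
position: [0.496, -0.2559, 0.1243]
ee_rot: [0.98, 0.2, 0.0, 0.0]
ft_force: [0.3, -0.5, 0.7]
grip_width: 1.003
grasp_force: 0.0
```

>>> {"op": "carry_out", "data": {"commands": [[[0,0,0,0,0,0],[0,0,0,0,0,0],[0,0,0,0,0,0],[0,0,0,0,0,0],[0,0,0,0,0,0],[0,0,0,0,0,0],[0,0,0,0,0,0],[0,0,0,0,0,0]]], "hand": 1, "force": 40}}

```text
clock: 3.07
position: [0.4964, -0.2555, 0.1247]
ee_rot: [0.98, 0.2, 0.001, 0.001]
ft_force: [-0.5, 0.5, 5.8]
grip_width: 0.663
grasp_force: 42.2
```

>>> {"op": "carry_out", "data": {"commands": [[[0,0,-0.05,0,0,0],[0,0,-0.05,0,0,0],[0,0,-0.05,0,0,0],[0,0,-0.05,0,0,0],[0,0,-0.1,0,0,0],[0,0,-0.2,0,0,0],[0,0,-0.3,0,0,0],[0,0,-0.3,0,0,0],[0,0,-0.3,0,0,0],[0,0,-0.3,0,0,0],[0,0,-0.4,0,0,0],[0,0,-0.4,0,0,0],[0,0,-0.3,0,0,0],[0,0,-0.2,0,0,0],[0,0,0,0,0,0],[0,0,0,0,0,0]]]}}

```text
clock: 4.4
position: [0.4958, -0.2552, 0.2434]
ee_rot: [0.98, 0.201, 0.0, 0.0]
ft_force: [-0.5, 0.3, -0.3]
grip_width: 0.663
grasp_force: 45.3
```

```bash
python3 look.py w2
python3 - <<'E'
import cv2,numpy as np
from workcell import camera
a=cv2.imread("pics/w2.png");b=camera("side")[:,:,::-1]
np.save("pics/side2.npy",b)
cv2.imwrite("pics/c3.png",np.hstack([cv2.resize(a,(467,350)),cv2.resize(b[60:200,260:390],None,fx=2.5,fy=2.5)]))
E
```

```text
4.45 [ 0.4955 -0.255   0.2427] [ 9.797e-01  2.005e-01 -4.000e-04 -2.000e-04] [ 0.694  0.199 -0.345  1.612  0.068  1.344 -0.826]
pred cup top [276.5 229. ] cam [ 0.569 -0.225  0.386]
```

View pics/c3.png

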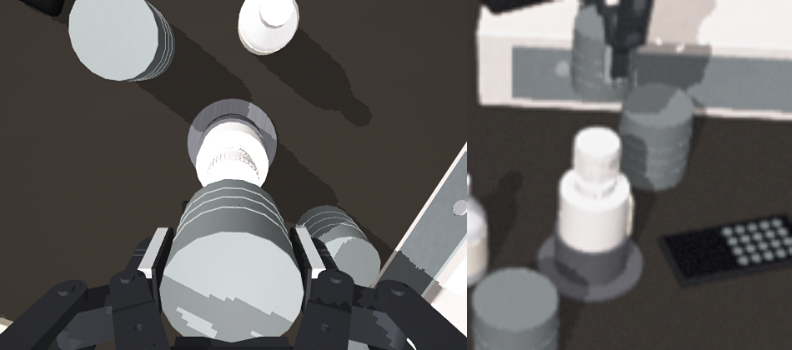

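The cup is off and held in the fingers, and the cap and its neck are still standing in the bottle. Next I carry the cup to the mat, a little away from the coins.

>>> {"op": "carry_out", "data": {"commands": [[[0.1,-0.2,0,0,0,0],[0.2,-0.4,0,0,0,0],[0.36,-0.68,0,0,0,0],[0.36,-0.68,0,0,0,0],[0.36,-0.68,0,0,0,0],[0.36,-0.68,0,0,0,0],[0.36,-0.68,0,0,0,0],[0.36,-0.68,0,0,0,0],[0.36,-0.68,0,0,0,0],[0.36,-0.68,0,0,0,0],[0.36,-0.68,0,0,0,0],[0.36,-0.68,0,0,0,0],[0.36,-0.68,0,0,0,0],[0.36,-0.68,0,0,0,0],[0.36,-0.68,0,0,0,0],[0.36,-0.65,0,0,0,0],[0.25,-0.45,0,0,0,0],[0.1,-0.15,0,0,0,0],[0,0,0,0,0,0],[0,0,0,0,0,0]]]}}

```text
clock: 6.17
position: [0.5368, 0.227, 0.2427]
ee_rot: [0.98, 0.201, -0.001, 0.0]
ft_force: [0.0, 0.4, -0.8]
grip_width: 0.663
grasp_force: 45.3
```

```bash
python3 -c "
from workcell import *;o=get_obs();print(o['position'],o['ee_rot'],o['joint_pos'].round(2))"
```

```text
[0.5367534  0.22698172 0.2427408 ] [ 9.79667683e-01  2.00626272e-01 -5.05572310e-04  2.70994219e-04] [ 0.08  0.31 -0.68  1.53  0.2   1.38 -1.79]
```

>>> {"op": "carry_out", "data": {"commands": [[[0,0,0.2,0,0,0],[0,0,0.5,0,0,0],[0,0,0.6,0,0,0],[0,0,0.6,0,0,0],[0,0,0.6,0,0,0],[0,0,0.6,0,0,0],[0,0,0.6,0,0,0],[0,0,0.6,0,0,0],[0,0,0.5,0,0,0],[0,0,0.3,0,0,0],[0,0,0.1,0,0,0],[0,0,0.05,0,0,0],[0,0,0,0,0,0],[0,0,0,0,0,0]]]}}

```text
clock: 7.33
position: [0.5378, 0.2276, 0.0344]
ee_rot: [0.98, 0.2, 0.001, -0.0]
ft_force: [0.4, -0.1, -0.4]
grip_width: 0.659
grasp_force: 45.3
```

>>> {"op": "carry_out", "data": {"commands": [[[0,0,0.05,0,0,0],[0,0,0.05,0,0,0],[0,0,0,0,0,0],[0,0,0,0,0,0]]]}}

```text
clock: 7.67
position: [0.537, 0.2275, 0.0294]
ee_rot: [0.98, 0.201, 0.0, 0.0]
ft_force: [-0.7, 0.4, -0.1]
grip_width: 0.665
grasp_force: 45.3
```

>>> {"op": "carry_out", "data": {"commands": [[[0,0,0.04,0,0,0],[0,0,0.03,0,0,0],[0,0,0,0,0,0],[0,0,0,0,0,0]]]}}

```text
clock: 8.0
position: [0.5371, 0.2276, 0.0268]
ee_rot: [0.98, 0.201, 0.0, 0.0]
ft_force: [-1.8, -0.3, 4.5]
grip_width: 0.666
grasp_force: 45.6
```

>>> {"op": "carry_out", "data": {"commands": [[[0,0,0,0,0,0],[0,0,0,0,0,0],[0,0,0,0,0,0],[0,0,0,0,0,0],[0,0,0,0,0,0],[0,0,0,0,0,0]]], "hand": -1}}

```text
clock: 8.5
position: [0.537, 0.2274, 0.0264]
ee_rot: [0.98, 0.201, -0.0, 0.0]
ft_force: [-0.8, 0.0, 0.2]
grip_width: 1.003
grasp_force: 0.0
```

>>> {"op": "carry_out", "data": {"commands": [[[0,0,-0.1,0,0,0],[0,0,-0.3,0,0,0],[0,0,-0.5,0,0,0],[0,0,-0.6,0,0,0],[0,0,-0.7,0,0,0],[0,0,-0.7,0,0,0],[0,0,-0.7,0,0,0],[0,0,-0.7,0,0,0],[0,0,-0.6,0,0,0],[0,0,-0.5,0,0,0],[0,0,-0.3,0,0,0],[0,0,0,0,0,0],[0,0,0,0,0,0]]]}}

```text
clock: 9.58
position: [0.537, 0.2275, 0.2547]
ee_rot: [0.98, 0.201, 0.0, 0.0]
ft_force: [-0.4, -0.5, -0.3]
grip_width: 0.998
grasp_force: 0.0
```

```bash
python3 look.py w3
```

```text
9.6333 [0.5367 0.2273 0.2537] [ 9.797e-01  2.005e-01 -5.000e-04  2.000e-04] [ 0.081  0.301 -0.687  1.514  0.192  1.397 -1.785]
pred cup top [790.5 480.1] cam [0.61  0.258 0.397]
```

View pics/w3.png

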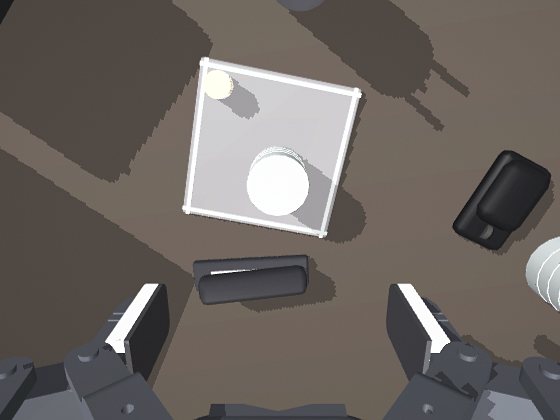

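The cup stands upright, mouth down, well inside the mat (its top at (278,181)), with the coins untouched. Back to the bottle.

>>> {"op": "carry_out", "data": {"commands": [[[-0.1,0.2,0,0,0,0],[-0.2,0.4,0,0,0,0],[-0.36,0.68,0,0,0,0],[-0.36,0.68,0,0,0,0],[-0.36,0.68,0,0,0,0],[-0.36,0.68,0,0,0,0],[-0.36,0.68,0,0,0,0],[-0.36,0.68,0,0,0,0],[-0.36,0.68,0,0,0,0],[-0.36,0.68,0,0,0,0],[-0.36,0.68,0,0,0,0],[-0.36,0.68,0,0,0,0],[-0.36,0.68,0,0,0,0],[-0.36,0.68,0,0,0,0],[-0.36,0.68,0,0,0,0],[-0.36,0.65,0,0,0,0],[-0.25,0.45,0,0,0,0],[-0.1,0.15,0,0,0,0],[0,0,0,0,0,0],[0,0,0,0,0,0]]]}}

```text
clock: 11.3
position: [0.4954, -0.2544, 0.2537]
ee_rot: [0.98, 0.201, -0.0, -0.001]
ft_force: [-0.7, 0.3, -0.6]
grip_width: 1.002
grasp_force: 0.0
```

```bash
python3 look.py w4
python3 - <<'E'
import cv2
from h import *
p=dict(np.load("pics/w4.npz"));c=p["R"]@np.array([.4955,-.2565,.158])+p["t"];print((p["mtx"]@c/c[2])[:2])
im=cv2.imread("pics/w4.png");cv2.imwrite("pics/w4c.png",cv2.resize(im[120:280,180:380],None,fx=3.5,fy=3.5,interpolation=cv2.INTER_CUBIC))
E
```

```text
11.35 [ 0.4958 -0.2536  0.2541] [ 9.795e-01  2.013e-01 -1.000e-04 -5.000e-04] [ 0.705  0.194 -0.359  1.595  0.068  1.367 -0.827]
pred cup top [278.1 223.3] cam [ 0.569 -0.224  0.396]
[279.15801081 216.90654981]
```

View pics/w4c.png

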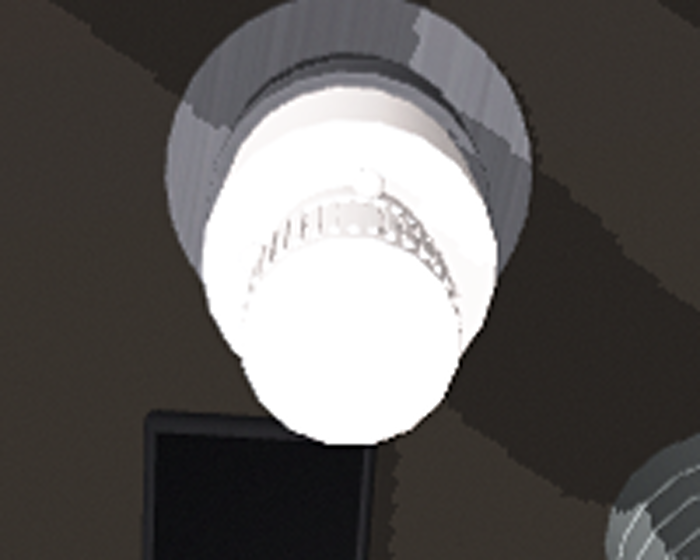

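The cap's top disc is centred at about (280.3,216.9) in the full image, within about 1 px of the prediction.

Run:
```python
from h import *
p=dict(np.load("pics/w4.npz"));X=plane("",(280.3,216.9),.158,p);print(X)
from scipy.spatial.transform import Rotation as R
o=get_obs();r=R.from_quat(o["ee_rot"]).as_matrix()
print(r.T@(np.array([.4955,-.2567,.131])-o["position"])/.04, o["position"],r[:,2])
```

```text
[ 0.49580176 -0.25719568  0.158     ]
[-0.03759511  0.07052042  3.07629108] [ 0.49582758 -0.25363833  0.25405464] [-4.70752701e-04  1.00419152e-03 -9.99999385e-01]
```

>>> {"op": "carry_out", "data": {"commands": [[[-0.03,0.065,0.2,0,0,0],[0,0,0.5,0,0,0],[0,0,0.6,0,0,0],[0,0,0.6,0,0,0],[0,0,0.6,0,0,0],[0,0,0.4,0,0,0],[0,0,0.2,0,0,0],[0,0,0,0,0,0],[0,0,0,0,0,0]]]}}

```text
clock: 12.1
position: [0.496, -0.2575, 0.1308]
ee_rot: [0.98, 0.201, 0.0, -0.0]
ft_force: [-0.2, -0.7, 0.1]
grip_width: 0.999
grasp_force: 0.0
```

>>> {"op": "carry_out", "data": {"commands": [[[0,0,0,0,0,0],[0,0,0,0,0,0],[0,0,0,0,0,0],[0,0,0,0,0,0],[0,0,0,0,0,0],[0,0,0,0,0,0],[0,0,0,0,0,0],[0,0,0,0,0,0]]], "hand": 1, "force": 80}}

```text
clock: 12.77
position: [0.4958, -0.256, 0.1314]
ee_rot: [0.98, 0.201, 0.0, -0.001]
ft_force: [-4.8, 9.1, 8.5]
grip_width: 0.478
grasp_force: 79.5
```

>>> {"op": "carry_out", "data": {"commands": [[[0,-0.02,0,0,0,0],[0,0,0.03,0,0,0],[0,0,0.04,0,0,0],[0,0,0.04,0,0,0],[0,0,0.04,0,0,0],[0,0,0,0,0,0],[0,0,0,0,0,0],[0,0,0,0,0,0]]]}}

```text
clock: 13.43
position: [0.4962, -0.2562, 0.1263]
ee_rot: [0.98, 0.201, 0.001, -0.0]
ft_force: [-3.8, 6.4, 12.7]
grip_width: 0.475
grasp_force: 80.6
```

>>> {"op": "carry_out", "data": {"commands": [[[0,-0.03,0.03,0,0,0],[0,0,0.03,0,0,0],[0,0,0.02,0,0,0],[0,0,0,0,0,0],[0,0,0,0,0,0],[0,0,0,0,0,0]]]}}

```text
clock: 13.93
position: [0.4963, -0.2562, 0.1244]
ee_rot: [0.98, 0.201, 0.001, 0.001]
ft_force: [-5.4, 3.7, 20.8]
grip_width: 0.477
grasp_force: 81.4
```

>>> {"op": "carry_out", "data": {"commands": [[[0,0,0,0,0,-0.3],[0,0,0,0,0,-0.6],[0,0,0,0,0,-0.6],[0,0,0,0,0,-0.6],[0,0,0,0,0,-0.6],[0,0,0,0,0,0],[0,0,0,0,0,0]]]}}

```text
clock: 14.52
position: [0.4962, -0.2562, 0.1244]
ee_rot: [0.942, 0.337, 0.001, 0.001]
ft_force: [-6.0, 3.8, 20.4]
grip_width: 0.476
grasp_force: 81.5
```

```bash
python3 -c "
from workcell import *;o=get_obs();print(o['position'],o['ee_rot'],o['torque'],o['ft_force'])"
```

```text
[ 0.49623378 -0.25617388  0.12444267] [0.94154274 0.33688892 0.00126792 0.00123506] [ 1.06244686  1.30811997 -0.06054902] [-6.01487579  3.82139848 20.36091836]
```

>>> {"op": "carry_out", "data": {"commands": [[[0,0,0,0,0,-0.4],[0,0,0,0,0,-0.7],[0,0,0,0,0,-0.7],[0,0,0,0,0,-0.7],[0,0,0,0,0,-0.7],[0,0,0,0,0,-0.7],[0,0,0,0,0,-0.7],[0,0,0,0,0,-0.7],[0,0,0,0,0,-0.7],[0,0,0,0,0,-0.7],[0,0,0,0,0,-0.7],[0,0,0,0,0,-0.3],[0,0,0,0,0,0],[0,0,0,0,0,0]]]}}

```text
clock: 15.68
position: [0.4958, -0.2557, 0.1244]
ee_rot: [0.734, 0.679, 0.0, 0.001]
ft_force: [-8.1, 6.7, 23.8]
grip_width: 0.475
grasp_force: 81.8
```

```bash
cat > st.py <<'E'
from workcell import *
from scipy.spatial.transform import Rotation as R
import numpy as np
o=get_obs();r=R.from_quat(o["ee_rot"]).as_matrix();print(o["clock"],o['position'].round(4),"yaw",np.degrees(np.arctan2(r[1,0],r[0,0])).round(1),"z",r[:,2].round(4),"tq",o['torque'].round(2),o['ft_force'].round(1),o["joint_pos"].round(2))
E
python3 st.py
```

```text
15.6833 [ 0.4958 -0.2557  0.1244] yaw 85.6 z [ 0.0018 -0.001  -1.    ] tq [ 1.41  2.07 -0.02] [-8.1  6.7 23.8] [ 0.83  0.31 -0.51  1.75  0.17  1.12  0.19]
```

>>> {"op": "carry_out", "data": {"commands": [[[0,0,0,0,0,-0.4],[0,0,0,0,0,-0.4],[0,0,0,0,0,-0.3],[0,0,0,0,0,-0.2],[0,0,0,0,0,0],[0,0,0,0,0,0]]]}}

```text
clock: 16.18
position: [0.4953, -0.256, 0.1244]
ee_rot: [0.686, 0.727, -0.0, 0.001]
ft_force: [-11.1, 7.1, 26.0]
grip_width: 0.48
grasp_force: 82.0
```

```bash
python3 st.py
```

```text
16.1833 [ 0.4953 -0.256   0.1244] yaw 93.3 z [ 9.0e-04 -1.4e-03 -1.0e+00] tq [ 1.32  2.56 -0.2 ] [-11.1   7.1  26. ] [ 0.84  0.32 -0.52  1.75  0.18  1.12  0.32]
```

>>> {"op": "carry_out", "data": {"commands": [[[0,0,0,0,0,-0.3],[0,0,0,0,0,-0.2],[0,0,0,0,0,0],[0,0,0,0,0,0]]]}}

```text
clock: 16.52
position: [0.4949, -0.2562, 0.1244]
ee_rot: [0.667, 0.745, -0.0, 0.0]
ft_force: [-12.0, 7.5, 26.9]
grip_width: 0.47
grasp_force: 82.3
```

```bash
python3 st.py
```

```text
16.5167 [ 0.4949 -0.2562  0.1244] yaw 96.3 z [ 1.0e-04 -1.4e-03 -1.0e+00] tq [ 1.28  3.   -0.43] [-12.    7.5  26.9] [ 0.85  0.32 -0.53  1.75  0.18  1.12  0.37]
```

>>> {"op": "carry_out", "data": {"commands": [[[0.02,-0.03,0,0,0,0.2],[0,0,-0.05,0,0,0],[0,0,-0.05,0,0,0],[0,0,-0.05,0,0,0],[0,0,-0.05,0,0,0],[0,0,-0.05,0,0,0],[0,0,-0.05,0,0,0],[0,0,-0.05,0,0,0],[0,0,-0.05,0,0,0],[0,0,0,0,0,0],[0,0,0,0,0,0]]]}}

```text
clock: 17.43
position: [0.494, -0.2548, 0.137]
ee_rot: [0.675, 0.738, 0.001, -0.0]
ft_force: [4.0, 0.4, -1.8]
grip_width: 0.471
grasp_force: 83.8
```

```bash
python3 st.py
```

```text
17.4333 [ 0.494  -0.2548  0.137 ] yaw 95.2 z [ 6.0e-04  1.1e-03 -1.0e+00] tq [ 0.19 -1.12 -0.4 ] [ 4.   0.4 -1.8] [ 0.85  0.3  -0.53  1.74  0.16  1.14  0.36]
```

>>> {"op": "carry_out", "data": {"commands": [[[0,0,-0.1,0,0,0],[0,0,-0.1,0,0,0],[0,0,-0.1,0,0,0],[0,0,-0.2,0,0,0],[0,0,-0.3,0,0,0],[0,0,-0.3,0,0,0],[0,0,-0.3,0,0,0],[0,0,-0.3,0,0,0],[0,0,-0.2,0,0,0],[0,0,-0.17,0,0,0],[0,0,0,0,0,0],[0,0,0,0,0,0],[0,0,0,0,0,0]]]}}

```text
clock: 18.52
position: [0.4933, -0.2554, 0.2195]
ee_rot: [0.675, 0.738, -0.0, -0.0]
ft_force: [-0.3, 0.0, -0.9]
grip_width: 0.472
grasp_force: 84.3
```

```bash
python3 st.py; python3 look.py w5
python3 - <<'E'
import cv2,numpy as np
from workcell import camera
a=cv2.imread("pics/w5.png");b=camera("side")[:,:,::-1]
b=b[60:200,260:360]
cv2.imwrite("pics/c5.png",np.hstack([cv2.resize(a,(400,300)),cv2.resize(b,None,fx=3,fy=3,interpolation=cv2.INTER_CUBIC)[:300]]) if 0 else np.hstack([cv2.copyMakeBorder(cv2.resize(a,(400,300)),0,220,0,0,0),cv2.resize(b,(371,520),interpolation=cv2.INTER_CUBIC)]))
E
```

```text
18.5167 [ 0.4933 -0.2554  0.2195] yaw 95.1 z [-8.e-04  4.e-04 -1.e+00] tq [0.05 0.01 0.  ] [-0.3  0.  -0.9] [ 0.86  0.23 -0.54  1.64  0.12  1.3   0.39]
18.5667 [ 0.4932 -0.2554  0.2194] [ 6.747e-01  7.381e-01 -1.000e-04 -5.000e-04] [ 0.864  0.231 -0.54   1.641  0.122  1.304  0.392]
pred cup top [277.5 240. ] cam [ 0.487 -0.178  0.362]
```

View pics/c5.png

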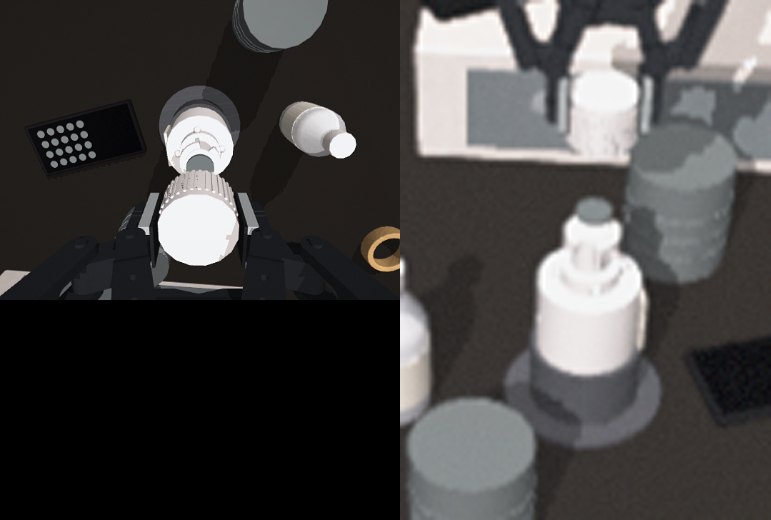

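The cap is held level above the open neck, and the bottle still stands in its holder. I'll nudge it about 2 mm back over the axis, let it settle and hand in.

>>> {"op": "carry_out", "data": {"commands": [[[-0.02,0.05,0,0,0,0],[0,0,0,0,0,0],[0,0,0,0,0,0],[0,0,0,0,0,0],[0,0,0,0,0,0],[0,0,0,0,0,0]]]}}

```text
clock: 19.12
position: [0.4957, -0.2561, 0.2202]
ee_rot: [0.675, 0.738, -0.0, 0.0]
ft_force: [1.0, -0.3, 0.3]
grip_width: 0.473
grasp_force: 84.3
```

```bash
python3 st.py; python3 -c "
from workcell import *;print(hand_in())"
```

```text
19.1167 [ 0.4957 -0.2561  0.2202] yaw 95.1 z [ 1.e-04 -1.e-04 -1.e+00] tq [-0.01 -0.04 -0.04] [ 1.  -0.3  0.3] [ 0.86  0.24 -0.54  1.63  0.12  1.31  0.39]
the job is handed in; nothing more can be done
None
```

The job is handed in at 19 s: the measuring cup stands mouth down on the mat, and the gripper holds the freed cap level about 8 cm above the open neck; `hand_in` gave no verdict.

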